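# Index the sample carousel by one station

### The job

Press the spring plunger of the sample carousel in with the fingertips and turn the table counter-clockwise (seen from above) to the very next notch, one sixth of a turn, so that the next sample cup comes to the pointer; let the plunger spring back up there so that the table is locked again. Nothing needs to be gripped; leave the cups standing in their rings and the beaker where it is.

Things in the scene. Friction and masses are not known exactly. Their poses are not given: they have to be found in the camera images.
- stand: fixed grey round stand of the carousel, 232 mm in diameter, bolted to the bench; origin at the centre of its underside on the bench, z up. Its +x axis points to where the plunger stands at the start. On its middle sits a steel index plate with six notches 60 degrees apart, hidden under the table. A steel pointer, 74 mm high, stands just outside the table's rim at 240 degrees (counter-clockwise from its +x axis)
- axis_top (a point): the carousel's vertical axis of rotation at the height of the table's upper face, 62 mm above the bench. The aluminium table is a disc 240 mm in diameter and 10 mm thick with a low dark hub cap (to 72 mm above the bench) in the middle
- table (a joint): angle of the rotary table about its upright axis in rad, 0 at the start, growing counter-clockwise seen from above; notches at every 1.047 rad. Locked (play about 0.02 rad) while the plunger is up in a notch. It turns freely in either direction, with slight friction (about 0.1 N m), while the plunger is pressed in
- plunger_top (a point): centre of the flat top of the plunger's black round head (34 mm in diameter, 8 mm thick), which stands upright on the table 95 mm from the axis; top 82 mm above the bench when out, 72 mm when fully in. It turns with the table
- plunger (a joint): how far the plunger is pressed in (down), in m: 0 = up, seated in a notch; 0.010 = fully in, against a stop. Spring: about 3.5 N to start, 7 N fully in. Its pin clears the notch at 0.008 or more. Once the table has turned about 0.15 rad away from a notch the plate holds the plunger in by itself, and the plunger can be let go: it springs up into the next notch that comes round and stops the table there, unless it is still held down
- push_plate (a point): centre of the upper part of the inner face of the leading push plate, 98 mm above the bench. Two upright aluminium plates, 30 mm wide (along the radius), 6 mm thick, their top edges 110 mm above the bench, are fixed to the table on either side of the plunger, faces 31 mm from the plunger's centre; this is the one on the counter-clockwise side. A fingertip between the plates pushes the table round by them
- cup_1: loose screw-lid sample cup, 56 mm in diameter, 58 mm high, standing in a low white ring on the table, 80 mm from the axis, 120 degrees counter-clockwise from the plunger; origin at the centre of its underside
- cup_2: loose screw-lid sample cup, 56 mm in diameter, 58 mm high, standing in a low white ring on the table, 80 mm from the axis, 180 degrees counter-clockwise from the plunger; origin at the centre of its underside
- cup_3: loose screw-lid sample cup, 56 mm in diameter, 58 mm high, standing in a low white ring on the table, 80 mm from the axis, 240 degrees counter-clockwise from the plunger; origin at the centre of its underside
- seat_1 (a point): centre of the white ring (62 mm outer diameter, 8 mm high) that holds cup 1, at the table's upper face; turns with the table
- seat_2 (a point): centre of the white ring (62 mm outer diameter, 8 mm high) that holds cup 2, at the table's upper face; turns with the table
- seat_3 (a point): centre of the white ring (62 mm outer diameter, 8 mm high) that holds cup 3, at the table's upper face; turns with the table
- glass_beaker: loose empty glass beaker, 52 mm in diameter, 66 mm high, on the bench just beside the carousel, about 175 mm from its axis; a bystander; origin at the centre of its underside
There are look-alikes about, which are no part of the job. What is shaped like the cup_3 but turquoise is not meant. Leave any orange look-alike of the cup_1 alone.

How it is judged:
On the way, in this order (a step that is already met when the one before it is completed fails the run):
1. the plunger is pressed in by the fingers, clear of its notch, with the table still near its starting position (value of joint plunger above 0.008 m and value of joint table below 0.15 rad and contact force between the fingers and plunger above 1 N), for 0.05 s.
2. the table is turned counter-clockwise with the plunger in (value of joint table between 0.3 and 0.95 rad and value of joint plunger above 0.006 m), for 0.1 s.
3. the plunger has sprung up in the next notch (value of joint table between 1 and 1.1 rad and value of joint plunger below 0.002 m), for 0.2 s.
At the end, for the whole second after the job is handed in: The table stands one notch (1.047 rad, within about 0.037) counter-clockwise of its start, still, with the plunger up (less than 2 mm in); each cup stands upright within 10 mm of the centre of its own ring; the beaker stands within 20 mm of where it was (value of joint table between 1.01 and 1.085 rad and value of joint plunger below 0.002 m and velocity of joint table between -0.05 and 0.05 rad/s and distance of glass_beaker from where it was at the start of the episode below 0.02 m and angle between glass_beaker's own z axis and vertical below 0.3 rad and horizontal distance between cup_1 and seat_1 below 0.01 m and angle between each of cup_1, cup_2, cup_3's own z axis and vertical below 0.15 rad and height (world z) of cup_1 between 0.055 and 0.069 m and horizontal distance between cup_2 and seat_2 below 0.01 m and height (world z) of cup_2 between 0.055 and 0.069 m and horizontal distance between cup_3 and seat_3 below 0.01 m and height (world z) of cup_3 between 0.055 and 0.069 m); the robot touches nothing.
It fails at once if the table is turned past the next notch or the wrong way (value of joint table above 1.25 rad or value of joint table below -0.2 rad).
It fails at once if sample cup 1 is lifted, tipped or knocked out of its ring (height (world z) of cup_1 above 0.07 m or angle between cup_1's own z axis and vertical above 0.3 rad or horizontal distance between cup_1 and seat_1 above 0.012 m).
It fails at once if sample cup 2 is lifted, tipped or knocked out of its ring (height (world z) of cup_2 above 0.07 m or angle between cup_2's own z axis and vertical above 0.3 rad or horizontal distance between cup_2 and seat_2 above 0.012 m).
It fails at once if sample cup 3 is lifted, tipped or knocked out of its ring (height (world z) of cup_3 above 0.07 m or angle between cup_3's own z axis and vertical above 0.3 rad or horizontal distance between cup_3 and seat_3 above 0.012 m).
It fails at once if the beaker is moved, lifted or tipped (distance of glass_beaker from where it was at the start of the episode above 0.02 m or angle between glass_beaker's own z axis and vertical above 0.3 rad).
It also fails if it takes over 38 s, if anything falls off the work surface, if the arm or the gripper's body presses on something with over 40 N, if the wrist force passes 120 N, or if a joint passes its speed limit or range.

### The arm

A 7-joint arm with a two-finger parallel gripper is mounted at the origin on a cart in front of the work surface, level with it; the furniture and walls round the work are solid. World frame = base frame: x ahead of the robot, y to its left, z up, the work surface at z = 0. Lengths are in m, angles in rad, forces in N, time in s.
With the tool pointing down it reaches from about 0.425 to 0.875 m from the base axis. Payload 8.4 kg.
Tool frame: the origin (TCP) lies midway between the tips of the shut fingers; the grasp point (between the pads) lies 19 mm behind it (ctrl.grip_point_offset is the distance from the TCP to the grasp point, in m); z points along the fingers, y is the line along which they close (so a half turn about z gives the same grasp; the last joint's range is limited). The gripper opens to 85 mm and grips with 20 to 120 N. Pads are 22 mm wide; open, the fingers measure 114 mm over their backs; the gripper's body (76 mm by 85 mm) begins 54 mm behind the grasp point. The pads swing forward as they close: fully open they stand 13 mm farther back than shut.
Start: joints at [1.215, 0.333, 0.04, 1.465, -0.013, 1.343, -0.059], TCP at [0.165, -0.629, 0.231] pointing down, gripper open.
Joint ranges: [-2.58, 2.58], [-0.38, 2.09], [-1.3, 1.39], [0.25, 2.4], [-1.5, 4.64], [0.08, 2.09], [-2.65, 2.65]. Speed limits (rad/s): [2.22, 2.22, 2.79, 2.79, 3.14, 3.14, 3.14].

### API

Orientations are given as a unit quaternion [w, x, y, z].
In Python, from cell import ctrl gives the robot as it stands.
- The arm moves only by the tool carry_out, never from a script. Its argument "steps" is a list of rows, each a list of 5 numbers: the shift along the tool's x, y, z each as a share of 0.12 m, from -1 to 1, then the turn about the tool's z as a share of 90 degrees, from -1 to 1, then the opening, from 0 (shut) to 1 (fully open). In form: [[dx, dy, dz, yaw, grip], ...]. A call has 1 to 20 rows; each row is the pose to reach, as a shift and turn from the pose commanded when the call began, along the tool's axes at that moment; what a row does not reach only later rows make up. A row lasts 1/8 s, in which the tool goes at most 62.5 mm and 10.7 degrees, less where a joint would pass 70% of its speed; a pose out of reach is approached as far as the arm can. A call with a number of a shift or a turn outside -1 to 1 is refused whole. A call with a gripper value outside its range is refused whole. The fingers move at their own pace and stop on an object; "newtons" is the grip in N (left out, the last holds). Time passes only in rows, so rows that repeat a pose let the fingers close. It gives the time, the measured TCP pose, the force, the opening and the grip force at its end, in the units of the state.
- ctrl.state(): the state, without advancing time (a new reading comes with each control period).
- ctrl.grab_frame(name): name is "scene" or "top" or "wrist"; returns a dict with "color" (480x640x3 uint8, red, green, blue), "vertical_fov" (degrees; the focal length in pixels is half the picture's height over the tangent of half this angle, whatever the lens; pixels are square), "cx", "cy" (the principal point, pixels), "world_from_camera" (4x4, takes a point from camera to world coordinates). Camera axes: x right, y down, z forward; pixel columns grow to the right and rows downward; lengths in m; the calibration is good to about 2 mm. A picture is of the moment at which its call begins. There is no depth.
- ctrl.hand_in(): hands the job in; it is judged then, once.
Trained networks look in the newest picture that a camera, given by its name, has taken for a name from the list of things; names that differ only in an ending like _2 or _b are one class to them, and where a whole thing is asked for, a point or a joint stands for the part that bears it (a point fixed in the world has none). Each returns a list of dicts, best first, with "score" (0 to 1); they miss things now and then, are a little off and sometimes report something else, mostly with a low value. They report only what shows in the picture. A call takes as long as a camera call. They do not tell look-alikes from the thing itself.
- ctrl.recognise(thing, camera): "rect" ([left, top, right, bottom] in pixels, round what is visible of it).
The state is a dict: "time_s": time; "joints": joint angles; "qvel": joint speeds; "joint_efforts": joint torques, N m; "eef_pos": TCP position; "eef_rot": TCP orientation; "force": force on the tool from outside, world axes, zero at the start; "moment": the same for the moment, N m; "gripper_width": opening from 0.0 (shut) to 1.0 (fully open); "grasp_force": force on a finger pad.
Only numpy, scipy, OpenCV 4.12 (cv2) and the standard library are available. Lean on these libraries where they do the work, as an engineer would, in place of code of your own. Each camera call takes 0.05 s, during which the arm holds its last target. There are 200 camera calls.

## Working session

There is one attempt and no reset: what is moved stays moved. The work goes in short steps, Python scripts to look and compute and a tool call to move; the robot and the scene stay as the last step left them, time stands still between calls to the robot, and variables do not carry over. Pictures are saved under pics/ and viewed, at most 10 in all, crops included, and the job is handed in when it is done.

Besides the shell and the picture viewer there is one more tool, called by a JSON object that holds its "method" and its "body". carry_out: Moves the arm, as the interface text tells. Shift numbers are shares of 0.12 m and turn numbers shares of 90 degrees, none past 1 either way. Its arguments: {"type":"object","properties":{"steps":{"type":"array","items":{"type":"array","items":{"type":"number","minimum":-1,"maximum":1}}},"newtons":{"type":"number"}},"required":["steps"]}

```bash
mkdir -p pics; cat > h.py <<'E'
import numpy as np,cv2
from cell import ctrl
def ray(f,u,v):
    F=240/np.tan(np.radians(f["vertical_fov"])/2);T=np.array(f["world_from_camera"])
    d=T[:3,:3]@np.array([(u-f["cx"])/F,(v-f["cy"])/F,1]);return T[:3,3],d
def at(f,u,v,z):
    o,d=ray(f,u,v);return o+d*(z-o[2])/d[2]
def px(f,p):
    F=240/np.tan(np.radians(f["vertical_fov"])/2);T=np.array(f["world_from_camera"])
    c=T[:3,:3].T@(np.array(p)-T[:3,3]);return np.array([f["cx"]+F*c[0]/c[2],f["cy"]+F*c[1]/c[2]])
def snap(n,fn):
    f=ctrl.grab_frame(n);cv2.imwrite("pics/"+fn,f["color"][:,:,::-1]);return f
E
python3 - <<'E'
from h import *
for n in("top","scene"):
    f=snap(n,n+"1.png")
    for t,z in(("stand",.04),("plunger_top",.082),("push_plate",.098),("cup_1",.09),("glass_beaker",.03),("table",.062)):
        for r in ctrl.recognise(t,n)[:4]:
            a=r["rect"];print(n,t,np.round(a),round(r["score"],2),at(f,(a[0]+a[2])/2,(a[1]+a[3])/2,z).round(3))
print(ctrl.state())
E
```

```text
top stand [308. 218. 415. 324.] 0.75 [ 0.427 -0.084  0.04 ]
top stand [368. 285. 396. 310.] 0.34 [ 0.364 -0.127  0.04 ]
top plunger_top [381. 223. 393. 240.] 0.43 [ 0.509 -0.143  0.082]
top push_plate [308. 215. 414. 320.] 0.67 [ 0.427 -0.079  0.098]
top push_plate [380. 222. 398. 239.] 0.46 [ 0.509 -0.145  0.098]
top cup_1 [367. 285. 393. 310.] 0.96 [ 0.36  -0.118  0.09 ]
top cup_1 [452. 270. 480. 292.] 0.91 [ 0.392 -0.309  0.09 ]
top cup_1 [328. 284. 358. 305.] 0.77 [ 0.37  -0.037  0.09 ]
top cup_1 [313. 247. 336. 273.] 0.76 [0.447 0.001 0.09 ]
top glass_beaker [275. 248. 300. 270.] 0.64 [0.461 0.088 0.03 ]
top table [309. 215. 412. 318.] 0.77 [ 0.434 -0.08   0.062]
scene stand [306. 181. 440. 300.] 0.92 [ 0.426 -0.095  0.04 ]
scene plunger_top [348. 188. 364. 202.] 0.67 [ 0.509 -0.14   0.082]
scene push_plate [309. 180. 425. 283.] 0.83 [ 0.423 -0.066  0.098]
scene cup_1 [324. 227. 352. 266.] 0.91 [ 0.445 -0.006  0.09 ]
scene cup_1 [228. 268. 262. 305.] 0.88 [0.51 0.17 0.09]
scene cup_1 [429. 173. 460. 205.] 0.82 [ 0.378 -0.267  0.09 ]
scene cup_1 [365. 233. 392. 274.] 0.68 [ 0.378
[... 188 characters left out ...]
  0.33322485,  0.03987165,  1.46541995, -0.01339589,
        1.3433132 , -0.05848733]), 'qvel': array([-1.89905634e-04,  9.97111569e-04, -7.74285770e-04, -4.09007340e-05,
        5.39360188e-04,  6.09590742e-04,  7.50727338e-04]), 'joint_efforts': array([-3.87085647e-04, -6.58143997e+01,  1.36263739e+00, -4.05751312e+01,
        1.66820706e-02,  2.89835276e-03, -3.86382425e-06]), 'eef_pos': array([ 0.16508819, -0.6286414 ,  0.23128165]), 'eef_rot': array([-5.02153152e-05,  9.91766898e-01,  1.28056309e-01, -3.47675805e-06]), 'force': array([-0.38810728, -0.0108147 ,  0.69000983]), 'moment': array([ 0.0232418 ,  0.00961639, -0.00123799]), 'grasp_force': 0.0, 'gripper_width': 0.999844697070153}
```

View pics/top1.png

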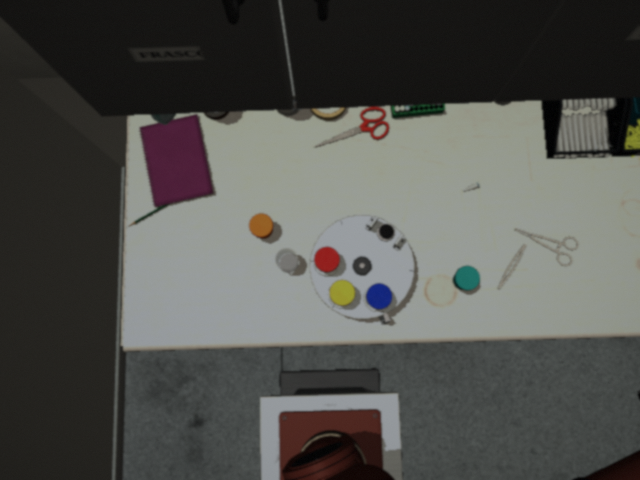

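View pics/scene1.png

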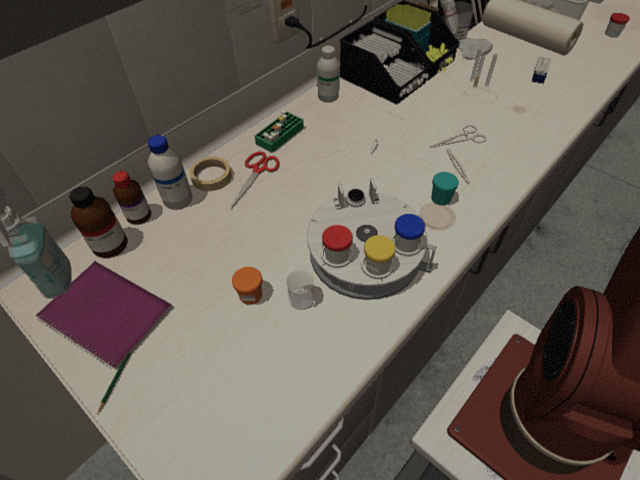

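The scene holds red, yellow and blue cups on the table. In the top view the plunger is at about (387,231), the hub at (362,266), the pointer at (388,318) and the beaker at (287,260). The orange cup at (261,225) and the turquoise one at (467,278) are look-alikes off the carousel. I move towards the plunger at the present height.

{"method": "carry_out", "body": {"steps": [[0.32,-0.27,0,0,0],[0.64,-0.54,0,0,0],[0.95,-0.8,0,0,0],[0.95,-0.8,0,0,0]]}}

```text
time_s: 1.2
eef_pos: [0.2543, -0.504, 0.2319]
eef_rot: [-0.0, 0.991, 0.131, 0.001]
force: [-0.8, -1.7, 0.5]
gripper_width: 0.149
grasp_force: 0.0
```

{"method": "carry_out", "body": {"steps": [[0.32,-0.27,0,0,0],[0.64,-0.54,0,0,0],[0.95,-0.8,0,0,0],[0.95,-0.8,0,0,0]]}}

```text
time_s: 1.7
eef_pos: [0.3391, -0.3827, 0.2317]
eef_rot: [-0.0, 0.991, 0.131, 0.0]
force: [-0.5, -1.4, -0.5]
gripper_width: -0.001
grasp_force: 0.0
```

{"method": "carry_out", "body": {"steps": [[0.32,-0.27,0,0.1,0],[0.64,-0.54,0,0.2,0],[0.95,-0.8,0,0.3,0],[0.95,-0.8,0,0.4,0],[0.95,-0.8,0,0.5,0],[0.95,-0.8,0,0.6,0],[0.95,-0.8,0,0.6,0],[0.95,-0.8,0,0.6,0]]}}

```text
time_s: 2.7
eef_pos: [0.4225, -0.264, 0.2313]
eef_rot: [0.0, 0.942, -0.335, -0.0]
force: [-0.1, -0.3, 0.5]
gripper_width: -0.002
grasp_force: 0.0
```

```bash
python3 - <<'E'
from h import *
f=snap("wrist","w1.png")
for t,z in(("plunger_top",.082),("push_plate",.098),("stand",.04),("cup_1",.12)):
    for r in ctrl.recognise(t,"wrist")[:3]:
        a=r["rect"];print(t,np.round(a),round(r["score"],2),at(f,(a[0]+a[2])/2,(a[1]+a[3])/2,z).round(4))
s=ctrl.state();print(s["time_s"],s["eef_pos"],s["eef_rot"],s["joints"].round(2),f["world_from_camera"])
E
```

```text
plunger_top [113. 211. 158. 253.] 0.82 [ 0.5112 -0.1469  0.082 ]
stand [ 28. 192. 291. 435.] 0.96 [ 0.4455 -0.0813  0.04  ]
cup_1 [ 17. 349. 114. 438.] 0.94 [ 0.4522 -0.0287  0.12  ]
cup_1 [192. 345. 264. 428.] 0.93 [ 0.3763 -0.1314  0.12  ]
cup_1 [355. 157. 427. 226.] 0.87 [ 0.4193 -0.3199  0.12  ]
2.95 [ 0.42268056 -0.26335885  0.2313011 ] [-1.23303941e-05  9.41951392e-01 -3.35749273e-01 -2.64956141e-05] [ 0.74  0.04 -0.28  1.81  0.01  1.29 -1.8 ] [[-6.31313027e-01 -7.41661809e-01 -2.26675148e-01  4.81038065e-01]
 [-7.75528096e-01  6.03814177e-01  1.84294903e-01 -3.10615483e-01]
 [ 1.85177503e-04  2.92140719e-01 -9.56375327e-01  3.74368617e-01]
 [ 0.00000000e+00  0.00000000e+00  0.00000000e+00  1.00000000e+00]]
```

View pics/w1.png

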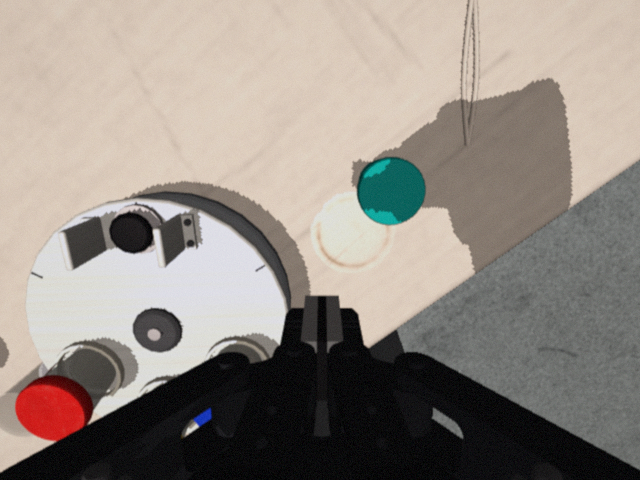

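The wrist view shows the plunger head at about (132,232) between the two plates, with the hub at (157,329). The red cup is on the table and the turquoise look-alike is at (391,190), off it. I'll measure the head and hub more exactly.

```bash
python3 - <<'E'
from h import *
f=ctrl.grab_frame("wrist");g=cv2.cvtColor(f["color"],cv2.COLOR_RGB2GRAY)
def blob(u,v,t):
    n,l,s,c=cv2.connectedComponentsWithStats(((g<t)*255).astype("uint8"));i=l[v,u];return s[i],c[i]
for u,v,t,z in((132,232,45,.079),(144,329,90,.072)):
    s,c=blob(u,v,t);print(s,c.round(1),at(f,*c,z).round(4))
P=at(f,132,232,.082);A=at(f,157.5,329.5,.072)
print(P,A,np.hypot(*(P-A)[:2]),np.degrees(np.arctan2(*(P-A)[[1,0]])))
t=ctrl.grab_frame("top")
P=at(t,387,231.5,.082);A=at(t,362,265.5,.072)
print(P,A,np.hypot(*(P-A)[:2]),np.degrees(np.arctan2(*(P-A)[[1,0]])))
c=cv2.resize(f["color"][190:380,20:300],None,fx=2.8,fy=2.8,interpolation=cv2.INTER_CUBIC);cv2.imwrite("pics/c1.png",c[:,:,::-1])
E
```

```text
[ 111  212   43   40 1322] [132.  232.1] [ 0.5136 -0.1423  0.079 ]
[ 134  308   49   44 1465] [158.6 328.9] [ 0.4392 -0.0908  0.072 ]
[ 0.5133372  -0.14403401  0.082     ] [ 0.43943601 -0.0896037   0.072     ] 0.09178259036927322 -36.37269457806662
[ 0.50931338 -0.14210021  0.082     ] [ 0.43503103 -0.08296607  0.072     ] 0.0949458450353555 -38.52232951746428
```

View pics/c1.png

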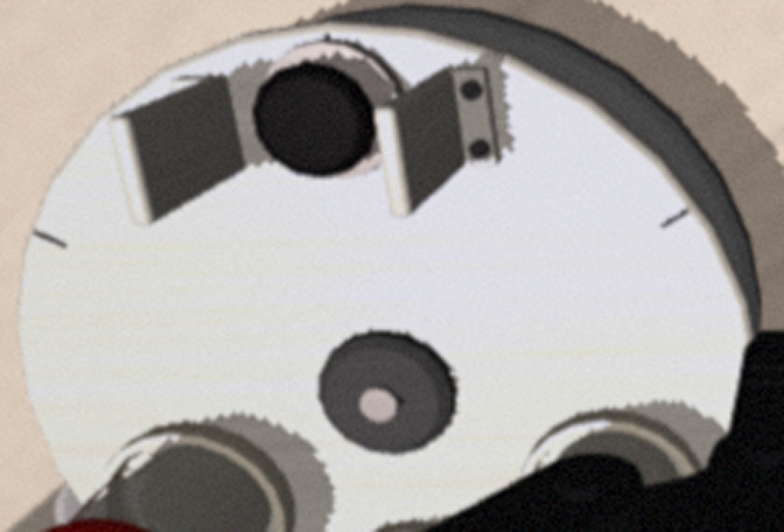

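The crop confirms the plunger head between its two upright plates, with the hub in the middle of the table. I move over the head.

{"method": "carry_out", "body": {"steps": [[0,-0.4,0,0,0],[-0.03,-0.8,0,0,0],[-0.07,-1,0,0,0],[-0.07,-1,0,0,0]]}}

```text
time_s: 3.55
eef_pos: [0.4931, -0.1629, 0.2313]
eef_rot: [-0.0, 0.943, -0.334, -0.0]
force: [0.3, 0.3, -0.9]
gripper_width: -0.005
grasp_force: 0.0
```

{"method": "carry_out", "body": {"steps": [[0,-0.24,0.2,0,0],[0,-0.24,0.4,0,0],[0,-0.24,0.4,0,0],[0,-0.24,0.4,0,0]]}}

```text
time_s: 4.05
eef_pos: [0.5105, -0.1439, 0.1843]
eef_rot: [0.0, 0.942, -0.337, 0.0]
force: [-0.1, -0.0, 0.4]
gripper_width: -0.001
grasp_force: 0.0
```

```bash
python3 - <<'E'
from h import *
s=ctrl.state();print(s["time_s"],s["eef_pos"],s["eef_rot"],s["joints"].round(2))
f=snap("wrist","w2.png")
for t,z in(("plunger_top",.082),("push_plate",.098)):
    for r in ctrl.recognise(t,"wrist")[:2]:
        a=r["rect"];print(t,np.round(a),round(r["score"],2),at(f,(a[0]+a[2])/2,(a[1]+a[3])/2,z).round(4))
print(px(f,[*s["eef_pos"][:2],.082]),px(f,[.5105,-.1425,.082]),px(f,[.436,-.084,.072]))
E
```

```text
4.05 [ 0.51047061 -0.14385389  0.1842606 ] [ 1.21484940e-04  9.41570343e-01 -3.36816108e-01  4.27989738e-04] [ 0.57  0.15 -0.41  1.8   0.06  1.2  -2.12]
plunger_top [295. 217. 344. 268.] 0.84 [ 0.5122 -0.1425  0.082 ]
push_plate [172. 199. 474. 413.] 0.65 [ 0.481  -0.1197  0.098 ]
[322.77830546 243.17666783] [321.17679579 244.37785057] [323.86419139 359.28065576]
```

View pics/w2.png

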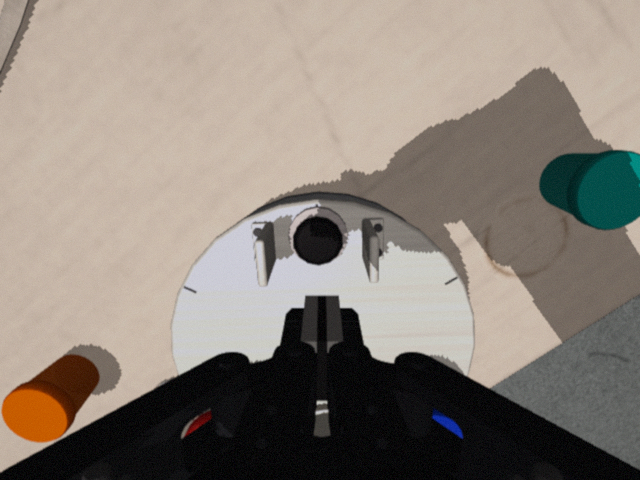

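The tool is 2–3 mm off the head's centre at (318,241), and the plates sit symmetrically at u≈262 and u≈375. I correct for this, descend and press.

{"method": "carry_out", "body": {"steps": [[0,-0.02,0.3,0,0],[0,-0.02,0.6,0,0],[0,-0.02,0.75,0,0],[0,-0.02,0.8,0,0],[0,-0.02,0.8,0,0]]}}

```text
time_s: 4.82
eef_pos: [0.5125, -0.141, 0.0881]
eef_rot: [-0.0, 0.942, -0.336, 0.0]
force: [-0.3, 0.0, -0.7]
gripper_width: -0.004
grasp_force: 0.0
```

{"method": "carry_out", "body": {"steps": [[0,0,0.05,0,0],[0,0,0.09,0,0],[0,0,0.12,0,0],[0,0,0.135,0,0],[0,0,0.135,0,0]]}}

```text
time_s: 5.45
eef_pos: [0.5131, -0.1412, 0.0721]
eef_rot: [-0.0, 0.942, -0.336, 0.001]
force: [1.7, -0.1, 7.4]
gripper_width: -0.0
grasp_force: 3.4
```

Force is 7.4 N at z 0.072, so the plunger is fully in. Next I follow the arc with it held down.

{"method": "carry_out", "body": {"steps": [[-0.003,-0.069,0.005,0,0],[-0.012,-0.137,0.005,0,0],[-0.02,-0.17,0.005,-0.03,0],[-0.027,-0.204,0.005,-0.05,0],[-0.036,-0.237,0.005,-0.08,0],[-0.048,-0.27,0.005,-0.11,0],[-0.06,-0.302,0.005,-0.14,0],[-0.074,-0.334,0.005,-0.17,0],[-0.09,-0.365,0.005,-0.2,0],[-0.106,-0.395,0.005,-0.22,0],[-0.143,-0.453,0.005,-0.28,0],[-0.143,-0.453,0.005,-0.28,0]]}}

```text
time_s: 6.95
eef_pos: [0.5329, -0.0873, 0.0717]
eef_rot: [0.0, 0.993, -0.122, -0.0]
force: [-6.1, 1.0, 16.8]
gripper_width: -0.004
grasp_force: 8.6
```

```bash
python3 - <<'E'
from h import *
s=ctrl.state();print(s["time_s"],s["eef_pos"],s["eef_rot"],s["force"])
f=snap("wrist","w3.png")
E
```

```text
6.95 [ 0.53286087 -0.08725589  0.07166996] [ 1.58189806e-04  9.92586152e-01 -1.21542611e-01 -3.15933034e-04] [-6.12806064  0.98299468 16.79993054]
```

View pics/w3.png

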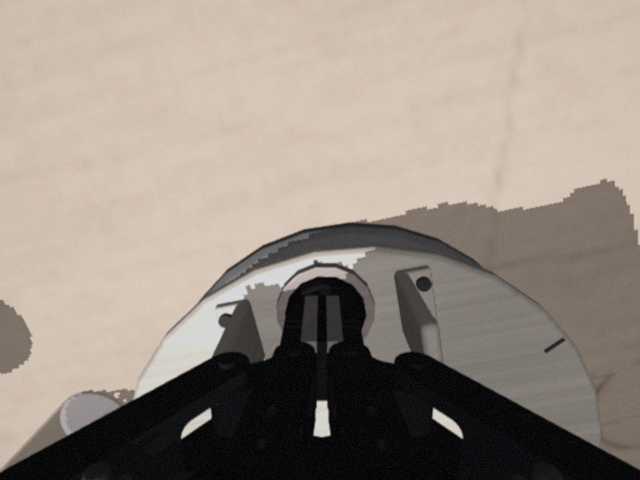

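The plunger's friction carried the table round with the finger, so the finger is still centred on the head and the table is at about 35°. The plate now holds the plunger in. I lift just clear of the head and push on by the leading plate.

{"method": "carry_out", "body": {"steps": [[0,0,-0.06,0,0],[0,0,-0.105,0,0],[0,0,-0.105,0,0],[-0.013,-0.057,-0.105,-0.05,0],[-0.033,-0.122,-0.105,-0.1,0],[-0.046,-0.154,-0.105,-0.13,0],[-0.06,-0.186,-0.105,-0.16,0],[-0.076,-0.217,-0.105,-0.19,0],[-0.092,-0.247,-0.105,-0.21,0],[-0.11,-0.277,-0.105,-0.24,0],[-0.129,-0.306,-0.105,-0.27,0],[-0.129,-0.306,-0.105,-0.27,0]]}}

```text
time_s: 8.5
eef_pos: [0.5267, -0.0481, 0.0829]
eef_rot: [-0.0, 0.996, 0.089, -0.0]
force: [0.2, -0.5, 0.0]
gripper_width: -0.003
grasp_force: 0.0
```

```bash
python3 - <<'E'
from h import *
s=ctrl.state();print(s["time_s"],s["eef_pos"],s["eef_rot"],s["force"])
f=snap("wrist","w4.png")
t=ctrl.grab_frame("scene");cv2.imwrite("pics/s4.png",cv2.resize(t["color"][140:320,270:480],None,fx=2.8,fy=2.8)[:,:,::-1])
E
```

```text
8.5 [ 0.52665017 -0.04812988  0.08286403] [-2.60292704e-04  9.96024570e-01  8.90779351e-02 -3.31889908e-04] [ 0.1531047  -0.54382094  0.0176706 ]
```

View pics/w4.png

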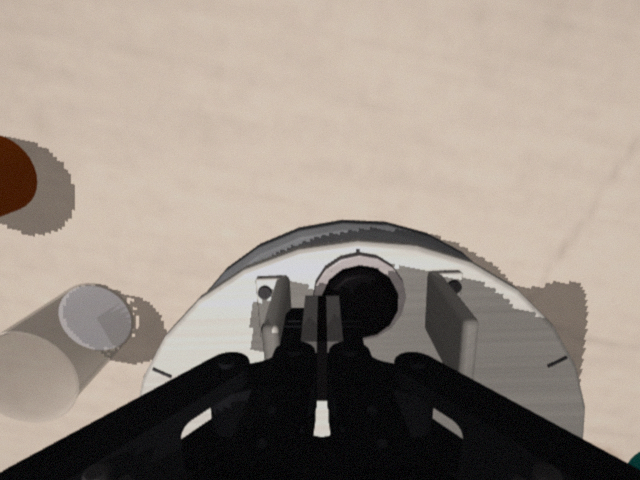

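The finger is now against the leading plate and the head is uncovered. The table is at about 50°. I lift 3 mm more, so the head can spring up freely, and push the last ~10° slowly.

{"method": "carry_out", "body": {"steps": [[0,0,-0.03,0,0],[-0.004,-0.018,-0.03,-0.015,0],[-0.008,-0.038,-0.03,-0.03,0],[-0.013,-0.058,-0.03,-0.05,0],[-0.019,-0.078,-0.03,-0.065,0],[-0.025,-0.097,-0.03,-0.08,0],[-0.032,-0.117,-0.03,-0.1,0],[-0.036,-0.13,-0.03,-0.11,0],[-0.036,-0.13,-0.03,-0.11,0]]}}

```text
time_s: 9.72
eef_pos: [0.5198, -0.0337, 0.0866]
eef_rot: [-0.0, 0.985, 0.175, -0.0]
force: [-0.6, -0.8, 0.3]
gripper_width: -0.001
grasp_force: 0.0
```

```bash
python3 - <<'E'
from h import *
s=ctrl.state();print(s["time_s"],s["eef_pos"],s["eef_rot"],s["force"])
f=snap("wrist","w5.png")
E
```

```text
9.725 [ 0.51978303 -0.03365682  0.08659988] [-1.60059587e-04  9.84584836e-01  1.74907529e-01 -1.78372178e-04] [-0.63187866 -0.82061013  0.28032582]
```

View pics/w5.png

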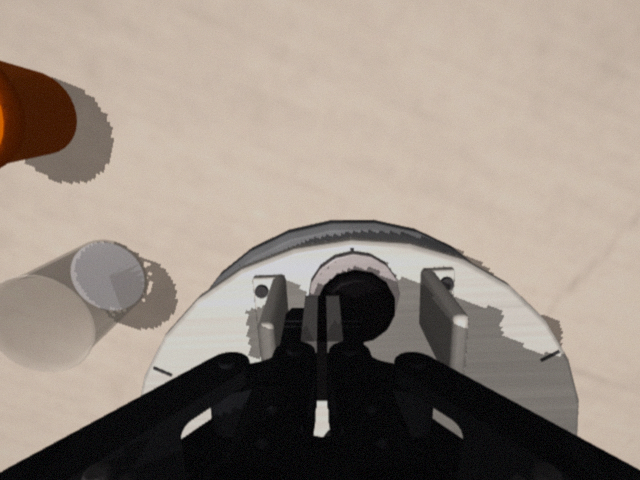

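No locking force yet, so I push on in 1° steps.

{"method": "carry_out", "body": {"steps": [[-0.003,-0.014,0,-0.01,0],[-0.003,-0.014,0,-0.01,0]]}}

```text
time_s: 10.02
eef_pos: [0.519, -0.0325, 0.0867]
eef_rot: [-0.0, 0.983, 0.183, -0.0]
force: [0.8, 0.4, -0.8]
gripper_width: -0.0
grasp_force: 0.0
```

{"method": "carry_out", "body": {"steps": [[-0.003,-0.014,0,-0.01,0],[-0.003,-0.014,0,-0.01,0]]}}

```text
time_s: 10.28
eef_pos: [0.5181, -0.0311, 0.0867]
eef_rot: [0.0, 0.982, 0.19, 0.0]
force: [1.2, -0.5, 0.5]
gripper_width: 0.003
grasp_force: 0.1
```

{"method": "carry_out", "body": {"steps": [[-0.003,-0.014,0,0,0],[-0.003,-0.014,0,0,0]]}}

```text
time_s: 10.52
eef_pos: [0.5172, -0.0301, 0.0867]
eef_rot: [0.0, 0.982, 0.19, 0.0]
force: [0.1, -3.4, -0.4]
gripper_width: 0.005
grasp_force: 1.3
```

{"method": "carry_out", "body": {"steps": [[-0.003,-0.014,0,0,0],[-0.003,-0.014,0,0,0]]}}

```text
time_s: 10.78
eef_pos: [0.5169, -0.0297, 0.0868]
eef_rot: [0.001, 0.982, 0.189, 0.001]
force: [3.4, -5.9, -2.7]
gripper_width: 0.001
grasp_force: 3.7
```

```bash
python3 - <<'E'
from h import *
s=ctrl.state();print(s["time_s"],s["eef_pos"],s["eef_rot"],s["force"])
f=snap("wrist","w6.png")
E
```

```text
10.775 [ 0.51687806 -0.02968675  0.08682195] [8.12677401e-04 9.81885579e-01 1.89472194e-01 5.80617530e-04] [ 3.39852204 -5.89956628 -2.68104196]
```

View pics/w6.png

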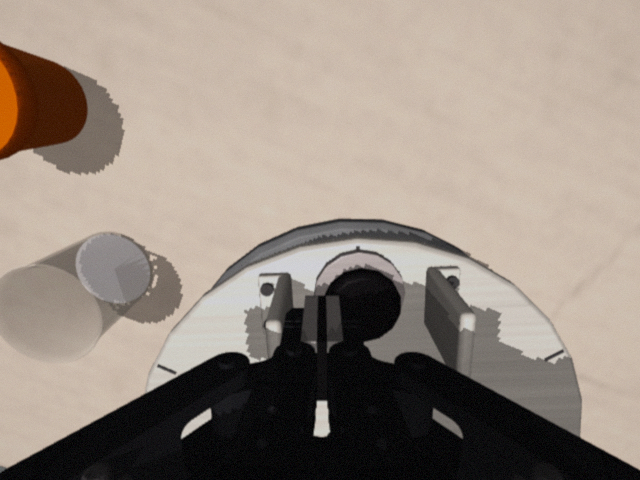

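The resisting force has risen to about 6.8 N (0.65 N m) and the table has stopped moving, so it is locked in the notch. I back off towards the gap centre and lift away.

{"method": "carry_out", "body": {"steps": [[0,0.05,0,0,0],[0,0.1,0,0,0],[0,0.1,0,0,0],[0,0.1,-0.2,0,0],[0,0.1,-0.5,0,0],[0,0.1,-0.9,0,0],[0,0.1,-0.9,0,0],[0,0.1,-0.9,0,0]]}}

```text
time_s: 11.82
eef_pos: [0.5204, -0.0392, 0.1942]
eef_rot: [-0.0, 0.982, 0.19, -0.0]
force: [-0.5, 0.1, -1.0]
gripper_width: 0.0
grasp_force: 0.0
```

```bash
python3 - <<'E'
from h import *
s=ctrl.state();print(s["time_s"],s["eef_pos"],s["eef_rot"],s["force"])
f=snap("wrist","w7.png")
g=cv2.cvtColor(f["color"],cv2.COLOR_RGB2GRAY)
t=snap("scene","s7.png");cv2.imwrite("pics/c7.png",cv2.resize(t["color"][140:330,260:480],None,fx=3,fy=3,interpolation=cv2.INTER_CUBIC)[:,:,::-1])
for n,fr in(("wrist",f),("scene",t)):
    for r in ctrl.recognise("plunger_top",n)[:1]:
        a=r["rect"];u=(a[0]+a[2])/2;v=(a[1]+a[3])/2;print(n,np.round(a),[at(fr,u,v,z).round(4) for z in(.072,.082)])
for th in(50,55,60,65):
    q=np.radians(-39+th);print(th,[px(t,[.437+.095*np.cos(q),-.083+.095*np.sin(q),z]).round(1) for z in(.072,.082)])
E
```

```text
11.825 [ 0.52038865 -0.03923701  0.19424558] [-5.27726720e-05  9.81765566e-01  1.90095567e-01 -2.15752979e-04] [-0.53459099  0.0855744  -1.03399885]
wrist [309. 213. 358. 258.] [array([ 0.5234, -0.047 ,  0.072 ]), array([ 0.5259, -0.0456,  0.082 ])]
50 [array([324.8, 213.4]), array([324.8, 210.1])]
55 [array([322.9, 216.1]), array([322.9, 212.8])]
60 [array([321.3, 218.9]), array([321.2, 215.6])]
65 [array([320. , 221.8]), array([319.9, 218.6])]
```

View pics/c7.png

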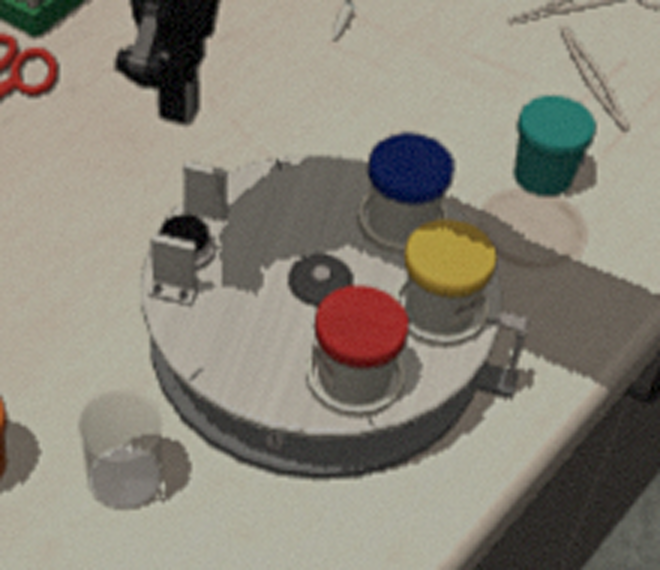

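The yellow cup now stands at the pointer. All the cups are in their rings, the beaker is untouched and the arm is clear. I'll hand in.

```bash
python3 -c "
from cell import ctrl
print(ctrl.hand_in())"
```

```text
the job is handed in; nothing more can be done
None
```

I pressed the plunger in, turned the table one notch counter-clockwise until it locked with the yellow cup (cup 2) at the pointer, backed the arm clear and handed the job in; the hand-in returned no verdict.

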